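# Clamp an angle bracket in the snap-clip fixture

### The arm

A 6-joint arm with a two-finger parallel gripper is mounted at the origin on a cart in front of the work surface, level with it; the furniture and walls round the work are solid. World frame = base frame: x ahead of the robot, y to its left, z up, the work surface at z = 0. Lengths are in m, angles in rad, forces in N, time in s.
With the tool pointing down it reaches from about 0.35 to 0.725 m from the base axis. Payload 6 kg.
Tool frame: the origin (TCP) lies midway between the tips of the shut fingers; the grasp point (between the pads) lies 19 mm behind it; z points along the fingers, y is the direction in which the jaws open and shut (so a half turn about z gives the same grasp; the last joint's range is limited). The gripper opens to 85 mm and grips with 20 to 120 N. Pads are 22 mm wide; open, the fingers measure 114 mm over their backs; the gripper's body (76 mm by 85 mm) begins 54 mm behind the grasp point. The pads swing forward as they close: fully open they stand 13 mm farther back than shut.
Start: joints at [1.488, 0.04, 0.085, 0, -1.615, -0.334], TCP at [0.243, 0.549, 0.231] pointing down, gripper open.
Joint ranges: [-2.56, 2.56], [-1.29, 2.01], [-1.08, 1.49], [-3.29, 1.98], [-2.81, -0.18], [-2.99, 2.99]. Speed limits (rad/s): [2.57, 2.57, 3.01, 3.14, 3.14, 3.14].

### API

Orientations are given as a unit quaternion [w, x, y, z].
In Python, from workcell import env gives the robot as it stands. The module is installed in compiled form; this text tells all that it offers.
- The arm moves only by the shell command python3 -m pendant 'ROWS' [OPENING] [FORCE]. ROWS is JSON, a list of rows, each a list of 4 numbers: the shift along the tool's x, y, z normalised to -1 to 1, where 1 is 0.2 m, then the turn about the tool's z normalised to -1 to 1, where 1 is 0.5 rad. In form: [[tx, ty, tz, spin], ...]. A call has 1 to 5 rows; each row is the pose to reach, as a shift and turn from the pose commanded when the call began, along the tool's axes at that moment; what a row does not reach only later rows make up. A row lasts 1/12 s, in which the tool goes at most 41.7 mm and 7.16 degrees, less where a joint would pass 70% of its speed; a pose out of reach is approached as far as the arm can. A call with a number of a shift or a turn outside -1 to 1 is refused whole. A call with a gripper value outside its range is refused whole. OPENING is the opening, from -1 (shut) to 1 (fully open), set as the call begins (- or left out, the last holds). The fingers move at their own pace and stop on an object; FORCE is the grip in N (left out, the last holds). Time passes only in rows, so rows that repeat a pose let the fingers close. It gives the time, the measured TCP pose, the force and the opening at its end, in the units of the state.
- env.read_state(): the state, without advancing time (a new reading comes with each control period).
- env.camera(name): name is "scene" or "top" or "wrist"; returns the picture (384x512x3 uint8, red, green, blue); there is no depth.
- env.camera_info(name): a dict with "K" (3x3 intrinsics, pixels), "R" (3x3) and "t" (3): a world point X has camera coordinates R X + t; the wrist camera has in their place "tool_from_camera" (4x4, takes a point from camera to tool coordinates, whose origin is the TCP and whose axes are the flange's). Camera axes: x right, y down, z forward; pixel columns grow to the right and rows downward; lengths in m; the calibration is good to about 2 mm. A picture is of the moment at which its call begins: read the wrist's pose just before it. camera_info takes no time and is no camera call.
- env.hand_in(): hands the job in, once; it reports no verdict.
The state is a dict: "t": time; "qpos": joint angles; "joint_velocities": joint speeds; "tau": joint torques, N m; "tool_pos": TCP position; "orientation": TCP orientation; "force": force on the tool from outside, world axes, zero at the start; "ft_torque": the same for the moment, N m; "gripper_width": finger opening in m.
Only numpy, scipy, OpenCV 4.12 (cv2) and the standard library are available. Lean on these libraries where they do the work, as an engineer would, in place of code of your own. Each camera call takes 0.05 s, during which the arm holds its last target. There are 200 camera calls.

### The job

Set the loose aluminium angle bracket into the tilted blue angle seat of the grey fixture, fully home in its corner with the legs lying against the seat's legs and the ends flush with the seat's ends. Then, with the bracket in place, press the orange clip down until it snaps over and clamps the bracket, and let go. Leave the other things on the bench where they are.

Things in the scene. Friction and masses are not known exactly. Their poses are not given: they have to be found in the camera images.
- bracket: Loose bare aluminium L bracket, 8 mm thick, 110 mm long, about 0.3 kg. Origin: mid-length on the outer corner edge. x runs along the underside of the foot leg (60 mm), z up the outer face of the upright leg (70 mm tall, filling x = 0 to 8 mm), y along the length. Starts foot leg flat on the bench. Grip across the upright leg; home, it stands 40 mm above the seat's back leg.
- seat: Fixed blue angle, 6 mm thick, 110 mm long. Origin: inner corner at mid-length, 30 mm above the bench. x runs along the inner face of its floor leg (56 mm) to the clip, rising 30 deg; z up the inner face of its back leg (30 mm), which leans 30 deg from vertical, away from the clip; y along the length. Bracket is home when its origin and axes coincide with these; lay it in along -z.
- fixture: Fixed grey base plate, 180 x 130 x 12 mm, that carries seat and clip. Origin: on the bench under the plate, nearly at its centre; x points level from the seat towards the clip hinge, z up. In its frame the seat's corner lies at x = -45, z = 30 mm and the clip hinge at x = 70, z = 76 mm.
- clip (a joint): Angle of the orange snap clip, a lever 86 x 22 mm. 0 = open, 0.70 rad above level, clear of the bracket's way; grows as pressed down; 0.70 = level, rubber foot clamping the bracket's foot leg (empty: stop at 0.75). An over-centre spring throws it open below 0.42, shut above; force at the pad peaks at about 12 N near 0.13 and falls to nothing at 0.42. Stays at either end.
- clip_pad (a point): Middle of the top of the ribbed black press pad (28 x 30 mm) on the orange clip, 50 mm from the hinge along the lever and 12 mm above the lever's centre line, which passes through the hinge. Moves with the clip: about 117 mm above the bench open, 88 mm closed.
- clip_hinge (a point): Fixed hinge axis of the clip (level, along the fixture's y), 76 mm above the bench.
- multimeter: Bystander: orange and grey multimeter, 147 x 110 x 48 mm, origin at the centre of its underside.
- marker_black: Bystander: marker pen, white with black cap, lying, 80 x 100 x 16 mm over all, origin at the centre of its underside.
- spanner_13: Bystander: small steel spanner, lying, 144 x 89 x 8 mm over all, origin at the centre of its underside.
- tee_fitting: Bystander: white tee fitting with a blue end, lying, 72 x 113 x 22 mm over all, origin at the centre of its underside.
Mind the look-alikes: they are no part of the job. Leave any yellow look-alike of the bracket alone.

How it is judged:
By the outcome, as a careful person would: the job done as asked, in the order asked, and still so for the second after the job is handed in, with the robot touching nothing.
It also fails if it takes over 64 s, if anything falls off the work surface, if the arm or the gripper's body presses on something with over 40 N, if the wrist force passes 120 N, or if a joint passes its speed limit or range.

## Working session

There is one attempt and no reset: what is moved stays moved. The work goes in short steps, Python scripts to look and compute and a shell command to move; the robot and the scene stay as the last step left them, time stands still between calls to the robot, and variables do not carry over. Pictures are saved under pics/ and viewed, about 8 in all and at most 12, crops included, and the job is handed in when it is done.

```bash
mkdir -p pics
cat > h.py <<'E'
import numpy as np, cv2
from workcell import env
from scipy.spatial.transform import Rotation as Rn
def snap(name,fn):
    im=env.camera(name); cv2.imwrite('pics/'+fn,im[:,:,::-1]); return im
def ray(name,uv,st=None):
    ci=env.camera_info(name); d=np.linalg.inv(ci['K'])@np.array([uv[0],uv[1],1.])
    if 'R' in ci:
        R=np.array(ci['R']); return -R.T@np.array(ci['t']), R.T@d
    T=np.array(ci['tool_from_camera']); q=st['orientation']; RT=Rn.from_quat([q[1],q[2],q[3],q[0]]).as_matrix()
    return RT@T[:3,3]+np.array(st['tool_pos']), RT@T[:3,:3]@d
def onz(name,uv,z,st=None):
    o,d=ray(name,uv,st); return o+d*(z-o[2])/d[2]
def proj(name,X,st=None):
    ci=env.camera_info(name)
    if 'R' in ci: c=np.array(ci['R'])@X+np.array(ci['t'])
    else:
        T=np.array(ci['tool_from_camera']); q=st['orientation']; RT=Rn.from_quat([q[1],q[2],q[3],q[0]]).as_matrix()
        c=T[:3,:3].T@(RT.T@(np.array(X)-np.array(st['tool_pos']))-T[:3,3])
    p=np.array(ci['K'])@c; return p[:2]/p[2]
E
python3 - <<'E'
from h import *
s=env.read_state(); print(s)
a=snap('scene','s0.png'); b=snap('top','t0.png'); 
cv2.imwrite('pics/a0.png',cv2.resize(np.vstack([a,b])[:,:,::-1],None,fx=0.78,fy=0.78))
for n in('scene','top','wrist'): print(n,env.camera_info(n))
E
```

```text
{'t': 0.0, 'qpos': array([ 1.48767953e+00,  4.08124717e-02,  8.37953024e-02, -4.98410299e-04,
       -1.61550514e+00, -3.33691673e-01]), 'joint_velocities': array([-8.03328324e-04,  2.02709060e-04, -3.56305587e-05, -2.15610949e-04,
        1.27309181e-03,  2.70728104e-04]), 'tau': array([ 4.36621740e-04, -3.68199599e+01,  3.47415626e+01,  6.93232879e+00,
       -5.38668988e-03, -5.51170288e-06]), 'tool_pos': array([0.24269036, 0.54835735, 0.23026315]), 'orientation': array([ 8.87336607e-04,  9.78364188e-01, -2.06888156e-01, -1.39175009e-04]), 'force': array([ 0.04701994,  0.08077913, -0.90749048]), 'ft_torque': array([0.00778317, 0.03463936, 0.01679988]), 'gripper_width': 0.0854394200730129}
scene {'K': array([[392.74453276,   0.        , 253.331722  ],
       [  0.        , 392.74453276, 188.56969929],
       [  0.        ,   0.        ,   1.        ]]), 'R': array([[ 0.48356059, -0.87513019, -0.01778519],
       [-0.68572498, -0.36611845, -0.62907753],
       [ 0.54401325,  0.31639285, -0.77713908]]), 't': array([-0.35168897,  0.4392138 ,  0.91664121])}
top {'K': array([[488.568384
[... 205 characters left out ...]
    [-9.52701537e-01,  3.20200371e-02, -3.02215981e-01],
       [ 3.02034838e-01, -1.04664246e-02, -9.53239430e-01]]), 't': array([-0.05027839,  0.58159133,  1.22428879])}
wrist {'K': array([[278.63147208,   0.        , 252.51703273],
       [  0.        , 278.63147208, 194.92549231],
       [  0.        ,   0.        ,   1.        ]]), 'tool_from_camera': array([[ 8.43955180e-04, -9.62498425e-01, -2.71285957e-01,
         6.86884733e-02],
       [ 9.99999643e-01,  8.04076919e-04,  2.58148680e-04,
         3.47194824e-05],
       [-3.03329217e-05, -2.71286078e-01,  9.62498760e-01,
        -1.43527217e-01],
       [ 0.00000000e+00,  0.00000000e+00,  0.00000000e+00,
         1.00000000e+00]])}
```

View pics/t0.png

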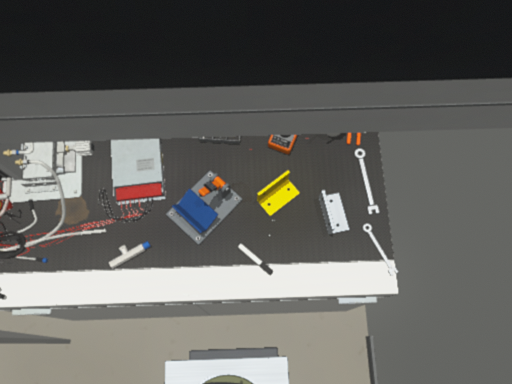

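View pics/s0.png

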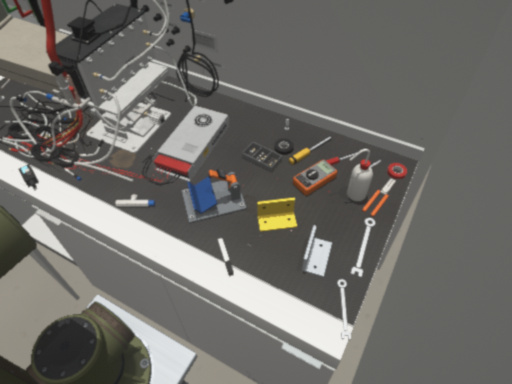

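Candidates for the bracket: a bare aluminium L at top (334,212) / scene (318,255), and a yellow L at top (280,195) / scene (277,215), which is the look-alike. The blue angle at scene (203,193) is the seat. I choose the aluminium one. Its upright is on the left and its foot points right. Next I'll get coarse positions.

Run:
```python
from h import *
t=cv2.imread('pics/t0.png'); s=cv2.imread('pics/s0.png')
cv2.imwrite('pics/c0.png',np.hstack([cv2.resize(t[140:260,150:370],None,fx=2.2,fy=2.2,interpolation=3)[:,:],cv2.resize(s[160:280,165:345],None,fx=1.7,fy=2.2,interpolation=3)]))
for p in [(204,207),(334,212),(280,195)]: print(p,onz('top',p,0.0),onz('top',p,0.03))
for p in [(214,195),(316,257)]: print(p,onz('scene',p,0.02))
st=env.read_state();q=st['orientation'];print(Rn.from_quat([q[1],q[2],q[3],q[0]]).as_matrix().round(3))
```

```text
(204, 207) [0.55952003 0.05516995 0.        ] [0.55109951 0.052685   0.03      ]
(334, 212) [ 0.53236511 -0.3139336   0.        ] [ 0.52455126 -0.30817241  0.03      ]
(280, 195) [ 0.58795146 -0.16327752  0.        ] [ 0.57889575 -0.16088214  0.03      ]
(214, 195) [0.56590078 0.05059551 0.02      ]
(316, 257) [ 0.51533875 -0.31477993  0.02      ]
[[ 0.914 -0.405 -0.001]
 [-0.405 -0.914 -0.002]
 [ 0.     0.002 -1.   ]]
```

View pics/c0.png

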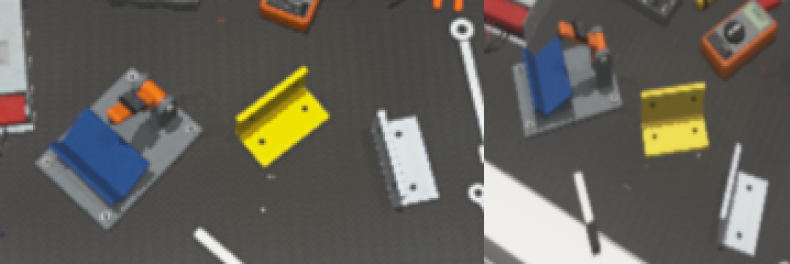

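The crop confirms it: bare aluminium L on the right, with its upright on the left edge. The seat's back leg is at lower left, and the clip is at upper right, open. I'll move over the fixture for a wrist picture.

```bash
G='[0.81,0.545,0,0]'; python3 -m pendant '[[0.81,0.545,0,0],[0.81,0.545,0,0],[0.81,0.545,0,0],[0.81,0.545,0,0],[0.81,0.545,0,0]]' 1
python3 -m pendant '[[0.81,0.545,0,0],[0.81,0.545,0,0],[0.81,0.545,0,0],[0.81,0.545,0,0],[0.81,0.545,0,0]]'
python3 -m pendant '[[0.81,0.545,0,0],[0.81,0.545,0,0],[0.81,0.545,0,0],[0.81,0.545,0,0],[0.81,0.545,0,0]]'
python3 -m pendant '[[0,0,0,0],[0,0,0,0],[0,0,0,0]]'
python3 - <<'E'
from h import *
import pickle
st=env.read_state(); snap('wrist','w1.png'); pickle.dump(st,open('w1.pkl','wb')); print(st['tool_pos'],st['orientation'],st['qpos'])
E
```

```text
t: 0.52
tool_pos: [0.3479, 0.3807, 0.2313]
orientation: [0.0, 0.978, -0.207, 0.0]
force: [-0.3, 0.4, 1.3]
gripper_width: 0.0855
t: 0.93
tool_pos: [0.4518, 0.2153, 0.2313]
orientation: [0.0, 0.978, -0.207, 0.0]
force: [0.5, 0.6, -0.2]
gripper_width: 0.0851
t: 1.35
tool_pos: [0.5558, 0.0499, 0.2307]
orientation: [0.0, 0.978, -0.208, -0.0]
force: [-0.0, 1.4, -0.9]
gripper_width: 0.0854
t: 1.6
tool_pos: [0.5547, 0.0529, 0.2308]
orientation: [0.0, 0.978, -0.207, -0.0]
force: [-0.1, 0.0, 0.2]
gripper_width: 0.0853
[0.55467072 0.05290106 0.23082928] [ 1.73903354e-04  9.78307742e-01 -2.07156345e-01 -4.25115098e-04] [ 4.55336275e-01 -7.28584285e-02 -2.76140983e-02 -2.50333054e-04
 -1.61692458e+00  6.98113869e-01]
```

View pics/w1.png

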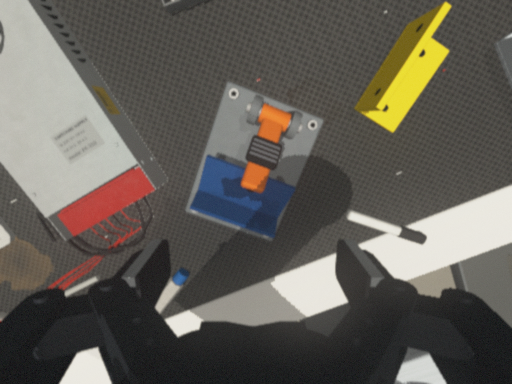

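The wrist picture shows the fixture upright at (255,165): plate corners at (229,82) and (324,118), seat at (240,195), clip pad at (264,152). I'll go closer to measure it precisely.

```bash
python3 -m pendant '[[-0.05,0,0.4,0],[-0.05,0,0.4,0],[-0.05,0,0.4,0],[-0.05,0,0.4,0],[-0.05,0,0.4,0]]'
python3 - <<'E'
from h import *
import pickle
st=env.read_state(); im=snap('wrist','w2.png'); pickle.dump(st,open('w2.pkl','wb')); print(st['tool_pos'],st['orientation'])
h=cv2.cvtColor(im,cv2.COLOR_RGB2HSV)
m=cv2.inRange(h,(100,120,20),(125,255,255)); 
n,l,s,c=cv2.connectedComponentsWithStats(m); i=1+s[1:,4].argmax(); print(s[i],c[i])
v=im.copy(); cs,_=cv2.findContours((l==i).astype(np.uint8),0,2); cv2.drawContours(v,cs,-1,(255,255,0),1)
cv2.imwrite('pics/w2c.png',cv2.resize(v[40:280,120:400],None,fx=2.8,fy=2.5,interpolation=2)[:,:,::-1])
E
```

```text
t: 2.07
tool_pos: [0.547, 0.0575, 0.1546]
orientation: [-0.0, 0.979, -0.206, 0.002]
force: [0.2, -0.2, 0.4]
gripper_width: 0.0852
[0.54695085 0.05750473 0.15464962] [-3.42814324e-04  9.78517982e-01 -2.06151296e-01  2.02112602e-03]
[ 174  158  134  104 5256] [227.21917808 211.49048706]
```

View pics/w2c.png

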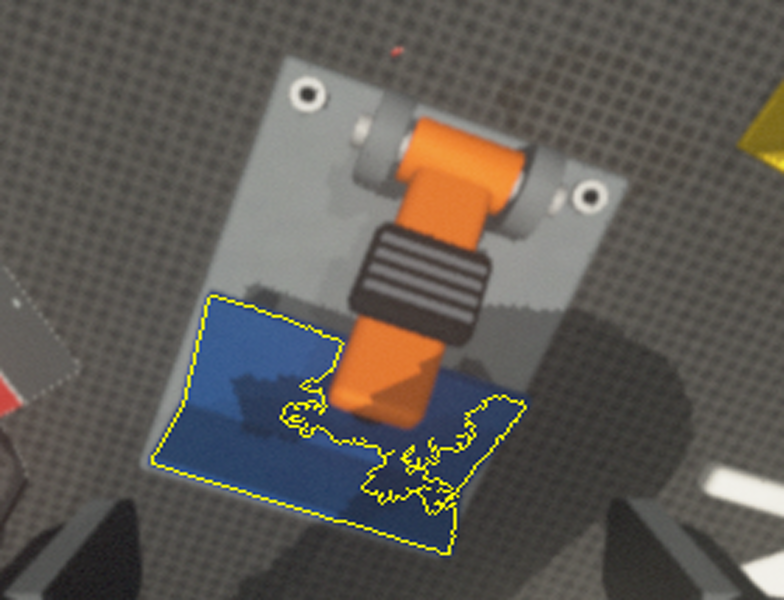

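```bash
cat > fx.py <<'E'
from h import *
import pickle
def fit(F,W):
    F=np.array(F)[:,:2];W=np.array(W)[:,:2];a=F-F.mean(0);b=W-W.mean(0)
    th=np.arctan2((a[:,0]*b[:,1]-a[:,1]*b[:,0]).sum(),(a*b).sum()); R=np.array([[np.cos(th),-np.sin(th)],[np.sin(th),np.cos(th)]])
    t=W.mean(0)-R@F.mean(0); return th,t,W-(F@R.T+t)
E
python3 - <<'E'
from fx import *
st=pickle.load(open('w2.pkl','rb'))
cr=[(211,296),(526,402),(151,463),(449,554),(289,58),(626,181)]
F=np.array([(3.5,55,58),(3.5,-55,58),(-65.2,55,53),(-65.2,-55,53),(90,65,12),(90,-65,12)])/1e3
W=[onz('wrist',(c[0]/2.8+120,c[1]/2.5+40),f[2],st) for c,f in zip(cr,F)]
for k in (4,6):
    th,t,r=fit(F[:k],W[:k]); print(th,np.degrees(th),t,(r*1e3).round(1).tolist())
print(np.array(W).round(4))
E
```

```text
-0.7755642191282095 -44.43655649740575 [0.55823803 0.0533695 ] [[-1.2, -1.1], [0.9, 1.9], [-0.5, -0.9], [0.8, 0.1]]
-0.7766010572514878 -44.49596294590786 [0.55798062 0.05353496] [[-0.9, -1.3], [1.2, 1.7], [-0.4, -1.1], [1.0, -0.1], [-2.0, -1.2], [1.1, 2.0]]
[[ 0.5981  0.089   0.058 ]
 [ 0.5231  0.0136  0.058 ]
 [ 0.5496  0.1374  0.053 ]
 [ 0.474   0.0599  0.053 ]
 [ 0.6657  0.0356  0.012 ]
 [ 0.5777 -0.0539  0.012 ]]
```

The seat fit gives a fixture yaw of -44.5° and an origin of (0.558, 0.053), with residuals of about 1.5 mm. On to the bracket.

```bash
python3 -m pendant '[[0.32,0.86,-0.1,0],[0.32,0.86,-0.1,0],[0.32,0.86,-0.1,0],[0.32,0.86,-0.1,0],[0.32,0.86,-0.1,0]]' 
python3 -m pendant '[[0.32,0.86,0,-0.25],[0.32,0.86,0,-0.5],[0.32,0.86,0,-0.75],[0.32,0.86,0,-1],[0.32,0.86,0,-1]]' 
python3 -m pendant '[[0,0,0,-0.25],[0,0,0,-0.25],[0,0,0,-0.25],[0,0,0,-0.25],[0,0,0,-0.25]]'
python3 - <<'E'
from h import *
import pickle
st=env.read_state(); im=snap('wrist','w3.png'); pickle.dump(st,open('w3.pkl','wb')); print(st['tool_pos'],st['orientation'],st['qpos'])
E
```

```text
t: 2.53
tool_pos: [0.5357, -0.1302, 0.176]
orientation: [0.0, 0.978, -0.208, 0.003]
force: [1.0, 1.2, -0.1]
gripper_width: 0.0849
t: 2.95
tool_pos: [0.5244, -0.3123, 0.1751]
orientation: [0.001, 0.999, 0.044, 0.002]
force: [1.0, 1.1, 1.2]
gripper_width: 0.0854
t: 3.37
tool_pos: [0.5242, -0.3086, 0.1726]
orientation: [0.0, 0.995, 0.104, 0.001]
force: [0.7, 0.1, 0.5]
gripper_width: 0.0855
[ 0.52424685 -0.30863918  0.17256426] [3.84551722e-04 9.94625073e-01 1.03538112e-01 8.21734581e-04] [-2.03046530e-01  6.18565733e-02  6.68496590e-04  2.37370137e-04
 -1.50780925e+00  1.98127622e+00]
```

View pics/w3.png

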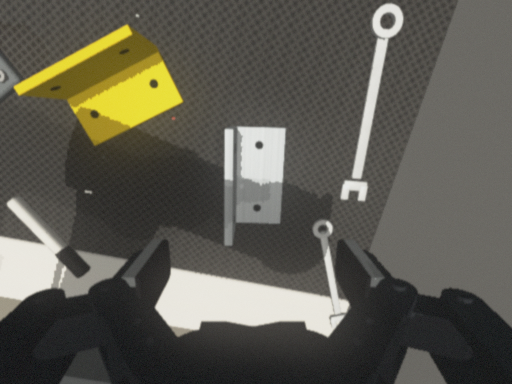

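Run:
```python
from fx import *
im=cv2.imread('pics/w3.png'); g=cv2.cvtColor(im,6).astype(int)
for r in (135,160,185,200,220,238): print(r,g[r,218:294].tolist())
for c in (226,229,231): print(c,g[122:136,c].tolist(),g[236:252,c].tolist())
for c in (250,275): print(c,g[120:136,c].tolist(),g[215:232,c].tolist())
```

```text
135 [81, 80, 79, 77, 74, 87, 150, 217, 228, 227, 225, 223, 221, 221, 212, 152, 102, 95, 102, 127, 145, 151, 159, 186, 203, 221, 224, 226, 228, 227, 227, 226, 224, 225, 226, 226, 226, 225, 226, 226, 226, 225, 226, 226, 229, 227, 225, 223, 223, 223, 224, 225, 225, 224, 223, 223, 224, 226, 225, 224, 222, 220, 223, 224, 222, 220, 208, 140, 94, 86, 89, 88, 88, 82, 79, 78]
160 [77, 78, 80, 77, 76, 89, 149, 216, 225, 224, 223, 221, 218, 217, 195, 131, 96, 94, 108, 137, 147, 150, 153, 182, 217, 222, 223, 223, 227, 226, 226, 226, 224, 225, 226, 224, 225, 225, 226, 224, 225, 225, 227, 228, 226, 224, 221, 221, 223, 222, 223, 224, 221, 221, 223, 223, 225, 224, 223, 221, 222, 222, 223, 220, 218, 194, 129, 89, 83, 81, 88, 90, 91, 94, 90, 84]
185 [59, 54, 61, 62, 59, 74, 101, 133, 140, 141, 141, 139, 137, 134, 121, 97, 92, 93, 105, 126, 134, 137, 142, 145, 145, 139, 131, 129, 130, 131, 130, 132, 129, 129, 129, 131, 131, 131, 130, 130, 131, 141, 167, 165, 140, 130, 132, 131, 129, 130, 132, 139, 143, 143, 148, 146, 145, 145, 144, 143, 147, 145, 142, 133, 100, 76, 72, 73, 69, 66, 64, 62, 71, 71, 71, 7
[... 1089 characters left out ...]
28, 227, 227, 227, 228] [143, 141, 140, 142, 144, 144, 143, 142, 136, 112, 85, 75, 75, 74, 78, 80]
229 [86, 81, 77, 76, 82, 100, 137, 190, 219, 222, 222, 223, 223, 223] [138, 138, 138, 138, 137, 138, 139, 137, 133, 107, 77, 68, 76, 84, 90, 86]
231 [84, 83, 86, 88, 93, 103, 133, 184, 217, 222, 222, 222, 222, 221] [129, 130, 131, 130, 133, 132, 128, 131, 123, 102, 71, 63, 73, 81, 85, 88]
250 [89, 88, 86, 81, 79, 82, 121, 186, 220, 225, 225, 225, 225, 224, 225, 224] [139, 137, 140, 139, 140, 136, 133, 111, 77, 66, 66, 62, 55, 58, 60, 62, 64]
275 [88, 86, 88, 88, 89, 86, 99, 149, 200, 222, 225, 227, 226, 225, 226, 226] [137, 137, 139, 138, 139, 138, 139, 134, 106, 72, 54, 59, 57, 61, 61, 61, 57]
```

Run:
```python
from fx import *
st=pickle.load(open('w3.pkl','rb'))
B=np.array([(0,55,70),(0,-55,70),(8,55,70),(8,-55,70),(60,45,8),(60,-45,8)])/1e3
uv=[(224,128.7),(223.9,245.2),(232.9,128.7),(232.3,245.2),(285.3,130),(280,220)]
W=np.array([onz('wrist',p,b[2],st) for p,b in zip(uv,B)]); print((W*1e3).round(1).tolist())
th,t,r=fit(B[:4],W[:4]); print(np.degrees(th),t,(r*1e3).round(1).tolist())
f=W[5]-W[4]; print('foot edge yaw',np.degrees(np.arctan2(-f[1],-f[0]))-90,'foot x', (W[4:,:2]-t)@np.array([np.cos(th),np.sin(th)])*1e3)
s=env.read_state(); q=s['orientation']; R=Rn.from_quat([q[1],q[2],q[3],q[0]]).as_matrix(); print('tool y yaw',np.degrees(np.arctan2(R[1,1],R[0,1])),s['tool_pos'])
c=t+4e-3*np.array([np.cos(th),np.sin(th)]); d=np.array([*c,0.05])-s['tool_pos']; print('tool shift to leg centre',R.T@d)
```

```text
[[576.6, -272.7, 70.0], [468.7, -292.3, 70.0], [578.2, -280.1, 70.0], [470.4, -300.2, 70.0], [585.2, -332.1, 8.0], [483.4, -350.6, 8.0]]
-79.57002243997252 [ 0.52272431 -0.28238671] [[-0.2, -0.2], [0.1, 0.1], [-0.1, 0.2], [0.3, 0.0]]
foot edge yaw -79.70713421430897 foot x [60.22686654 59.97929736]
tool y yaw -78.08320154002756 [ 0.52412631 -0.30861479  0.17226084]
tool shift to leg centre [ 0.00379935 -0.02204214  0.12224938]
```

```bash
python3 -m pendant '[[0.019,-0.11,0.1,0.052],[0.019,-0.11,0.2,0.052],[0.019,-0.11,0.4,0.052],[0.019,-0.11,0.55,0.052],[0.019,-0.11,0.636,0.052]]' 
python3 -m pendant '[[0,0,0,0],[0,0,0,0]]'
python3 -m pendant '[[0,0,0,0],[0,0,0,0],[0,0,0,0],[0,0,0,0],[0,0,0,0]]' -1 40
python3 -m pendant '[[0,0,0,0],[0,0,0,0],[0,0,0,0],[0,0,0,0],[0,0,0,0]]'
python3 -c "
from h import *; s=env.read_state(); print(s['tool_pos'],s['orientation'],s['gripper_width'])"
```

```text
t: 3.83
tool_pos: [0.5212, -0.2854, 0.0402]
orientation: [-0.001, 0.996, 0.091, -0.002]
force: [0.2, 0.9, -0.2]
gripper_width: 0.0854
t: 4.0
tool_pos: [0.5226, -0.2867, 0.0442]
orientation: [0.0, 0.996, 0.091, -0.001]
force: [-1.1, -0.4, 1.2]
gripper_width: 0.0855
t: 4.42
tool_pos: [0.523, -0.2873, 0.045]
orientation: [0.0, 0.996, 0.091, 0.001]
force: [0.6, -0.6, -1.3]
gripper_width: 0.0255
t: 4.83
tool_pos: [0.5228, -0.2872, 0.0444]
orientation: [0.0, 0.996, 0.091, 0.0]
force: [-0.7, 1.4, 3.3]
gripper_width: 0.0072
[ 0.52279626 -0.28717337  0.04442744] [1.27598396e-04 9.95850578e-01 9.10033030e-02 9.23628049e-05] 0.007157670591536576
```

```bash
python3 -m pendant '[[0,0,-0.1,0],[0,0,-0.25,0],[0,0,-0.4,0],[0,0,-0.55,0],[0,0,-0.7,0]]' 
python3 -m pendant '[[0.108,-1,0,0],[0.108,-1,0,0],[0.108,-1,0,0],[0.108,-1,0,0],[0.108,-1,0,0]]' 
python3 -m pendant '[[0.108,-1,0,-0.2],[0.108,-1,0,-0.4],[0.108,-1,0,-0.6],[0.108,-1,0,-0.8],[0.108,-1,0,-1]]'
python3 -m pendant '[[0,0,0,-0.1],[0,0,0,-0.224],[0,0,0,-0.224],[0,0,0,-0.224],[0,0,0,-0.224]]'
python3 - <<'E'
from fx import *
s=env.read_state(); q=s['orientation']; R=Rn.from_quat([q[1],q[2],q[3],q[0]]).as_matrix(); pickle.dump(s,open('w4.pkl','wb'))
a=snap('wrist','w4.png');b=snap('scene','s4.png')
cv2.imwrite('pics/v4.png',np.vstack([a[100:384],cv2.resize(b[150:250,120:300],(512,284),interpolation=2)])[:,:,::-1])
print('yaw',np.degrees(np.arctan2(R[1,1],R[0,1])),s['tool_pos'],s['qpos'],s['gripper_width'])
th=-44.5*np.pi/180;E=np.array([[np.cos(th),np.sin(th)],[-np.sin(th),np.cos(th)]]);print('fixture xy of tcp',E@(s['tool_pos'][:2]-[.558,.0535]))
E
```

```text
t: 5.25
tool_pos: [0.522, -0.2867, 0.1839]
orientation: [-0.001, 0.996, 0.091, -0.001]
force: [1.3, 1.0, -4.4]
gripper_width: 0.0077
t: 5.67
tool_pos: [0.5066, -0.0841, 0.1827]
orientation: [-0.001, 0.996, 0.091, -0.001]
force: [1.6, -0.0, -3.2]
gripper_width: 0.0072
t: 6.08
tool_pos: [0.4914, 0.1166, 0.1828]
orientation: [-0.0, 0.941, 0.337, -0.001]
force: [-0.3, 0.7, -2.8]
gripper_width: 0.0073
t: 6.5
tool_pos: [0.4925, 0.1137, 0.1834]
orientation: [-0.0, 0.923, 0.386, -0.001]
force: [-0.5, -0.0, -5.1]
gripper_width: 0.0074
yaw -44.629741669094166 [0.49248797 0.11369135 0.18342768] [ 6.25965116e-01 -2.14417407e-01 -2.40463800e-01 -2.78492695e-04
 -1.54590564e+00  1.73669895e+00] 0.007397787415461348
fixture xy of tcp [-0.08891516 -0.00298649]
```

View pics/v4.png

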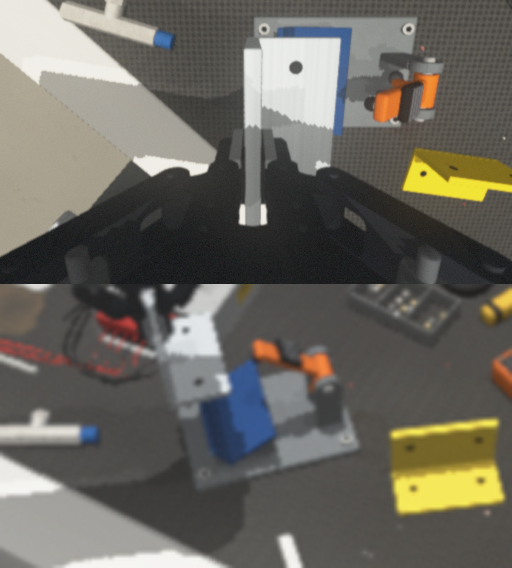

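The wrist view has the bracket held level, with its far end at about (253,138) and (340,138). The seat's +y end is just beyond it, around row 128. I'll compare the two ends in the fixture frame with the same camera.

Run:
```python
from fx import *
im=cv2.imread('pics/w4.png')
for c in (249,256,310,330): print(c,'v125..',cv2.cvtColor(im,6)[124:146,c].tolist())
for c in (300,325,342,347): print('B-R',c,(im[120:145,c,0].astype(int)-im[120:145,c,2]).tolist())
for r in (150,180,200): print(r,cv2.cvtColor(im,6)[r,238:266].tolist(),'foot',cv2.cvtColor(im,6)[r,330:346].tolist(),'B-R 340..',(im[r,338:358,0].astype(int)-im[r,338:358,2]).tolist())
print('B-R',[(r,(im[r,270:285,0].astype(int)-im[r,270:285,2]).tolist()) for r in (130,134)])
```

```text
249 v125.. [88, 91, 91, 90, 84, 87, 87, 90, 87, 89, 86, 90, 92, 105, 112, 112, 112, 108, 111, 111, 110, 112]
256 v125.. [141, 142, 142, 142, 144, 144, 142, 141, 144, 144, 146, 145, 138, 127, 114, 111, 111, 111, 112, 112, 115, 114]
310 v125.. [144, 136, 121, 103, 95, 92, 95, 95, 95, 95, 97, 98, 107, 140, 192, 224, 230, 231, 231, 231, 232, 231]
330 v125.. [144, 141, 128, 107, 94, 92, 94, 93, 94, 95, 98, 94, 106, 134, 188, 218, 225, 226, 226, 226, 227, 226]
B-R 300 [2, -2, 1, 0, 0, 2, 20, 52, 73, 77, 74, 76, 75, 74, 75, 72, 54, 19, 3, 0, 0, 0, -1, 0, 1]
B-R 325 [-1, 1, 0, -1, 3, 1, 10, 42, 72, 80, 79, 78, 80, 80, 79, 76, 57, 20, 3, 0, 0, 0, -2, -1, 0]
B-R 342 [-2, 0, -1, 0, 1, 1, 5, 24, 61, 85, 82, 80, 81, 81, 81, 80, 80, 81, 79, 79, 77, 78, 78, 78, 79]
B-R 347 [-2, 0, -1, -2, -1, -1, 1, 21, 58, 81, 83, 82, 82, 81, 82, 79, 78, 78, 79, 83, 80, 80, 81, 78, 85]
150 [88, 86, 86, 89, 95, 134, 194, 220, 225, 227, 227, 226, 225, 225, 225, 222, 222, 220, 219, 219, 220, 220, 214, 203, 211, 229, 233, 234] foot [227, 228, 230, 230, 230, 229, 227, 226, 224, 204, 138, 102, 98, 95, 99, 98] B-R 340.. [0, 7, 42, 72, 77, 80, 77, 77, 78, 82, 77, 39, 7, -1, 0, -1, 2, -2, 1, 0]
180 [92, 87, 89, 87, 95, 128, 185, 214, 223, 225, 226, 223, 223, 223, 227, 230, 231, 230, 228, 227, 229, 227, 216, 203, 215, 230, 234, 234] foot [231, 231, 228, 229, 227, 227, 215, 152, 107, 101, 99, 98, 102, 101, 99, 96] B-R 340.. [57, 63, 66, 67, 64, 67, 68, 64, 42, 13, 2, 2, 0, 0, 0, 0, -1, 0, 0, -1]
200 [72, 75, 69, 73, 75, 104, 164, 207, 223, 225, 225, 222, 221, 220, 220, 219, 218, 216, 216, 214, 217, 215, 192, 177, 213, 221, 223, 223] foot [229, 228, 226, 227, 221, 180, 128, 106, 102, 105, 100, 101, 92, 85, 95, 125] B-R 340.. [74, 70, 75, 68, 53, 36, 22, 9, 1, -1, -1, -1, -2, -2, -1, -2, -1, -3, -3, -3]
B-R [(130, [-3, -1, -3, -1, -3, -1, 3, 24, 56, 67, 67, 69, 63, 45, 43]), (134, [-2, 0, -2, -1, 0, 1, 5, 29, 58, 67, 67, 68, 64, 46, 41])]
```

Run:
```python
from fx import *
im=cv2.imread('pics/w4.png'); g=cv2.cvtColor(im,6)
for c in (247,250,254): print(c,g[134:160,c].tolist())
s=pickle.load(open('w4.pkl','rb')); zt=s['tool_pos'][2]; th=-44.5*np.pi/180;E=np.array([[np.cos(th),np.sin(th)],[-np.sin(th),np.cos(th)]])
f=lambda p,z:(E@(onz('wrist',p,z,s)[:2]-[.558,.0535])*1e3).round(1)
print('tcp',(E@(s['tool_pos'][:2]-[.558,.0535])*1e3).round(1))
print('foot far end', f((310,137.6),zt-.0365),f((330,137.6),zt-.0365),'foot tip edge r150,180',f((339.8,150),zt-.0365),f((337,180),zt-.0365),f((335,200),zt-.0365))
print('outer top edge',[f((u,v),zt+.0255) for u,v in((243.3,150),(243.5,180),(243.8,200))])
print('seat far end @347',f((347,127.6),.057),'tip edge',f((349,150),.058),f((346.2,180),.058),'back top',f((277,130),.053))
```

```text
247 [85, 83, 81, 97, 106, 105, 109, 109, 112, 112, 112, 110, 106, 120, 159, 204, 227, 234, 236, 236, 236, 235, 235, 235, 236, 236]
250 [81, 84, 95, 106, 111, 110, 111, 112, 112, 112, 113, 109, 112, 123, 156, 203, 225, 232, 234, 234, 235, 234, 234, 235, 234, 234]
254 [123, 123, 122, 116, 115, 113, 113, 112, 112, 113, 113, 112, 117, 124, 158, 197, 222, 230, 231, 230, 231, 232, 232, 232, 231, 231]
tcp [-88.9  -3. ]
foot far end [-52.4  52.7] [-39.7  52.7] foot tip edge r150,180 [-32.9  44.8] [-33.1  25.1] [-33.3  11.3]
outer top edge [array([-92.8,  52.2]), array([-92.8,  39.3]), array([-92.8,  30.2])]
seat far end @347 [ 0.2 55.3] tip edge [ 3.6 34.4] [3.6 4.9] back top [-65.4  53. ]
```

The bracket sits square in the grip. It needs +2.4 mm along the seat, since its far end is at 52.7 and the seat's is at 55.2. Its yaw matches the seat's. I'll approach diagonally under the open clip.

```bash
python3 -m pendant '[[0.012,0.025,0.06,0],[0.012,0.05,0.14,0],[0.012,0.075,0.225,0],[0.012,0.075,0.225,0],[0.012,0.075,0.225,0]]' 
python3 -m pendant '[[0,0.035,0.05,0],[0,0.07,0.11,0],[0,0.105,0.16,0],[0,0.105,0.165,0],[0,0.105,0.165,0]]'
cat > fr.py <<'E'
from fx import *
s=env.read_state(); th=-44.5*np.pi/180;E=np.array([[np.cos(th),np.sin(th)],[-np.sin(th),np.cos(th)]])
q=s['orientation']; R=Rn.from_quat([q[1],q[2],q[3],q[0]]).as_matrix()
print('t',s['t'],'tcp fix',(E@(s['tool_pos'][:2]-[.558,.0535])*1e3).round(1),(s['tool_pos'][2]*1e3).round(1),'yaw',np.degrees(np.arctan2(R[1,1],R[0,1])).round(2),'F',s['force'].round(1),(s['gripper_width']*1e3).round(1))
E
python3 fr.py
```

```text
t: 7.02
tool_pos: [0.5046, 0.1044, 0.1376]
orientation: [0.0, 0.922, 0.386, -0.002]
force: [-0.3, 0.2, -3.3]
gripper_width: 0.0068
t: 7.43
tool_pos: [0.5197, 0.0898, 0.1047]
orientation: [0.0, 0.922, 0.386, -0.001]
force: [-0.3, 1.0, -3.9]
gripper_width: 0.0072Traceback (most recent call last):
  File "fr.py", line 4, in <module>
    print('t',s['t'],'tcp fix',(E@(s['tool_pos'][:2]-[.558,.0535])*1e3).round(1),(s['tool_pos'][2]*1e3).round(1),'yaw',np.degrees(np.arctan2(R[1,1],R[0,1])).round(2),'F',s['force'].round(1),(s['gripper_width']*1e3).round(1))
                                                                                                                                                                                              ^^^^^^^^^^^^^^^^^^^^^^^^^^^^^^
AttributeError: 'float' object has no attribute 'round'
```

Now down in small steps to contact.

```bash
sed -i "s/(s\['gripper_width'\]\*1e3).round(1)/round(s['gripper_width']*1e3,1)/" fr.py; python3 fr.py; python3 -m pendant '[[0,0,0.01,0],[0,0,0.01,0],[0,0,0.01,0]]'; python3 fr.py
python3 - <<'E'
from h import *
a=snap('scene','s5.png');b=snap('top','t5.png')
cv2.imwrite('pics/v5.png',np.vstack([cv2.resize(b[160:250,155:255],(500,450),interpolation=2)[:300],cv2.resize(a[150:230,160:260],(500,400),interpolation=2)[:300]])[:,:,::-1])
E
```

```text
t 7.4333 tcp fix [-52.8  -1. ] 104.7 yaw -44.56 F [-0.3  1.  -3.9] 7.2
t: 7.68
tool_pos: [0.5202, 0.0908, 0.1046]
orientation: [0.0, 0.922, 0.387, 0.0]
force: [-0.6, -1.1, -3.6]
gripper_width: 0.0072
t 7.6833 tcp fix [-53.1   0.1] 104.6 yaw -44.48 F [-0.6 -1.1 -3.6] 7.2
```

View pics/v5.png

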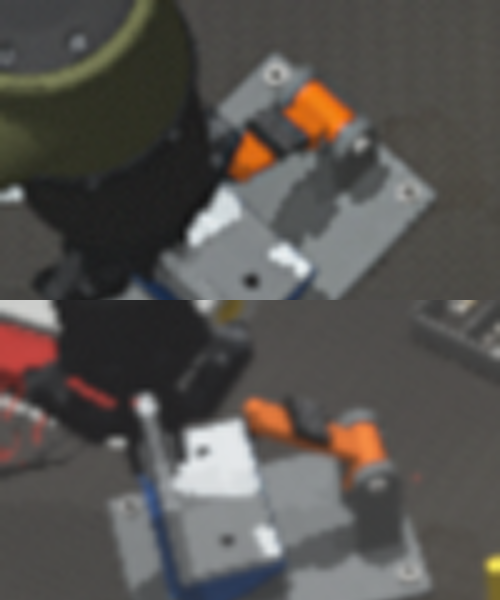

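The bracket hovers over the seat, clear of the clip. A little more down until contact.

```bash
python3 -m pendant '[[-0.002,0,0.01,0],[-0.002,0,0.01,0],[-0.002,0,0.01,0]]'; python3 fr.py; python3 -m pendant '[[0,0,0.005,0],[0,0,0.005,0],[0,0,0.005,0]]'; python3 fr.py
```

```text
t: 8.03
tool_pos: [0.5199, 0.0904, 0.1024]
orientation: [0.0, 0.922, 0.387, 0.0]
force: [-0.1, 0.3, -1.8]
gripper_width: 0.0069
t 8.0333 tcp fix [-53.   -0.4] 102.4 yaw -44.48 F [-0.1  0.3 -1.8] 6.9
t: 8.28
tool_pos: [0.52, 0.0905, 0.1021]
orientation: [0.0, 0.922, 0.387, 0.001]
force: [-3.9, 2.4, 5.3]
gripper_width: 0.0075
t 8.2833 tcp fix [-53.   -0.2] 102.1 yaw -44.48 F [-3.9  2.4  5.3] 7.5
```

Contact force lies along the floor normal, as expected. Releasing: the outer finger backs away and lets the bracket lean over into the seat.

```bash
python3 -m pendant '[[0,0,0,0],[0,0,0,0],[0,0,0,0],[0,0,0,0],[0,0,0,0]]' -0.6
python3 -m pendant '[[0,0,0,0],[0,0,0,0],[0,0,0,0],[0,0,0,0],[0,0,0,0]]' -0.2
python3 -m pendant '[[0,0,0,0],[0,0,0,0],[0,0,0,0],[0,0,0,0],[0,0,0,0]]' 1
python3 - <<'E'
from fx import *
s=env.read_state();pickle.dump(s,open('w6.pkl','wb'))
w=snap('wrist','w6.png');a=snap('scene','s6.png')
cv2.imwrite('pics/v6.png',np.vstack([w[60:344],cv2.resize(a[150:230,160:270],(512,290),interpolation=2)])[:,:,::-1])
E
python3 fr.py
```

```text
t: 8.7
tool_pos: [0.5198, 0.0904, 0.1011]
orientation: [-0.0, 0.922, 0.387, 0.0]
force: [-0.6, 2.2, 0.4]
gripper_width: 0.0172
t: 9.12
tool_pos: [0.5197, 0.0901, 0.101]
orientation: [0.0, 0.922, 0.387, -0.0]
force: [-0.7, 0.3, -1.2]
gripper_width: 0.0339
t: 9.53
tool_pos: [0.5168, 0.0929, 0.0984]
orientation: [-0.004, 0.922, 0.387, -0.002]
force: [-11.0, 12.3, -1.4]
gripper_width: 0.0852
t 9.6333 tcp fix [-57.   -0.7] 98.5 yaw -44.42 F [-10.3  11.8  -2.7] 85.2
```

View pics/v6.png

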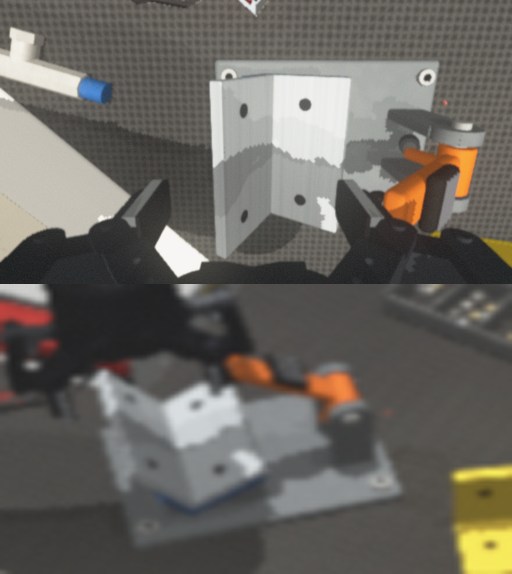

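The bracket has dropped into the seat, tilted as it should be. The fully open inner finger bears on the clip tip at about 16 N, so I'll narrow it, lift and move back for a clear look.

```bash
python3 -m pendant '[[0,0,0,0],[0,0,0,0],[0,0,0,0]]' 0.2; python3 fr.py
python3 -m pendant '[[-0.05,-0.1,-0.15,0],[-0.1,-0.15,-0.3,0],[-0.1,-0.2,-0.4,0],[-0.1,-0.2,-0.4,0],[-0.1,-0.2,-0.4,0]]'
python3 -m pendant '[[0,0,0,0],[0,0,0,0]]'; python3 fr.py
python3 - <<'E'
from fx import *
s=env.read_state();pickle.dump(s,open('w7.pkl','wb'))
w=snap('wrist','w7.png')
cv2.imwrite('pics/v7.png',cv2.resize(w[60:300,150:470],(800,600),interpolation=2)[:,:,::-1])
E
```

```text
t: 9.88
tool_pos: [0.5201, 0.0901, 0.1015]
orientation: [0.0, 0.922, 0.387, 0.0]
force: [0.5, -0.1, -0.6]
gripper_width: 0.052
t 9.8833 tcp fix [-52.7  -0.4] 101.5 yaw -44.49 F [ 0.5 -0.1 -0.6] 52.0
t: 10.3
tool_pos: [0.4778, 0.1044, 0.1829]
orientation: [-0.0, 0.922, 0.387, 0.002]
force: [0.1, 0.4, -0.7]
gripper_width: 0.0513
t: 10.47
tool_pos: [0.477, 0.1036, 0.1798]
orientation: [0.0, 0.922, 0.386, -0.001]
force: [0.0, -0.0, -0.4]
gripper_width: 0.0513
t 10.4667 tcp fix [-92.9 -21. ] 179.8 yaw -44.53 F [ 0.  -0.  -0.4] 51.3
```

View pics/v7.png

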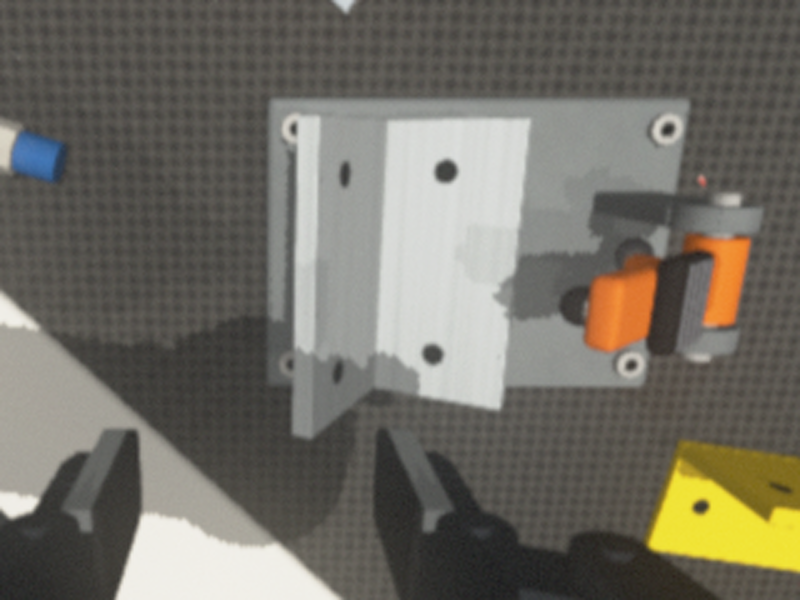

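```bash
cat > pr.py <<'E'
from fx import *
def P(s,sx,sy,sz,n='wrist'):
    c,k=np.cos(np.pi/6),.5; X=np.array([-.045+sx*c-sz*k,sy,.03+sx*k+sz*c]); th=-44.5*np.pi/180
    return proj(n,np.array([.558+np.cos(th)*X[0]-np.sin(th)*X[1],.0535+np.sin(th)*X[0]+np.cos(th)*X[1],X[2]]),s)
E
python3 - <<'E'
from pr import *
s=pickle.load(open('w7.pkl','rb'))
for nm,p in dict(foottip=(.06,.055,.008),foottip2=(.06,-.055,.008),topin=(.008,.055,.07),topin2=(.008,-.055,.07),topout=(0,.055,.07),topout2=(0,-.055,.07),incorn=(.008,.055,.008)).items():
    e=P(s,*p); print(nm,e.round(1),'crop',((e-[150,60])*2.5).round(0))
E
```

```text
foottip [361.8 107.5] crop [529. 119.]
foottip2 [349.8 224.4] crop [499. 411.]
topin [277.9 106.4] crop [320. 116.]
topin2 [274.8 236. ] crop [312. 440.]
topout [268.8 106.6] crop [297. 116.]
topout2 [266.8 234.2] crop [292. 435.]
incorn [305.1 108.2] crop [388. 121.]
```

All predicted home edges match the picture within about 1 px (1 mm), so the bracket is home and flush. Now I'll shut the gripper and go above the clip pad.

```bash
python3 -m pendant '[[0.105,0.685,0,0],[0.105,0.685,0,0],[0.105,0.685,0,0],[0.105,0.685,0,0],[0.105,0.685,0,0]]' -1
python3 -m pendant '[[0,0,0.05,0],[0,0,0.12,0],[0,0,0.17,0],[0,0,0.17,0]]'; python3 fr.py
python3 - <<'E'
from fx import *
s=env.read_state();pickle.dump(s,open('w8.pkl','wb'))
w=snap('wrist','w8.png');a=snap('scene','s8.png')
cv2.imwrite('pics/v8.png',np.vstack([w[100:384],cv2.resize(a[150:230,160:270],(512,290),interpolation=2)])[:,:,::-1])
E
```

```text
t: 10.93
tool_pos: [0.5909, 0.0202, 0.178]
orientation: [0.0, 0.923, 0.385, -0.003]
force: [-0.3, 0.5, -1.3]
gripper_width: 0.0003
t: 11.27
tool_pos: [0.5877, 0.0234, 0.1435]
orientation: [-0.001, 0.922, 0.387, -0.002]
force: [-0.5, -0.6, -0.9]
gripper_width: 0.0001
t 11.2667 tcp fix [42.3 -0.6] 143.5 yaw -44.46 F [-0.5 -0.6 -0.9] 0.1
```

View pics/v8.png

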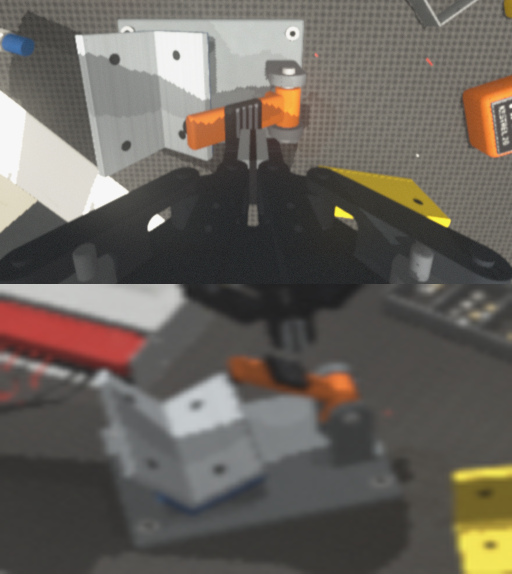

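The shut fingertips sit over the black pad and the clip is still open. Pressing along its arc.

```bash
python3 -m pendant '[[0,0,0.04,0],[0,0,0.08,0],[0,-0.005,0.1,0],[0,-0.01,0.12,0],[0,-0.015,0.14,0]]'; python3 fr.py
python3 -m pendant '[[0,-0.007,0.01,0],[0,-0.014,0.02,0],[0,-0.02,0.03,0],[0,-0.028,0.04,0],[0,-0.035,0.05,0]]'; python3 fr.py
```

```text
t: 11.78
tool_pos: [0.5879, 0.0249, 0.1197]
orientation: [0.001, 0.922, 0.387, 0.001]
force: [0.1, -1.0, 12.1]
gripper_width: -0.0001
t 11.7833 tcp fix [41.4  0.6] 119.7 yaw -44.48 F [ 0.1 -1.  12.1] -0.1
t: 12.2
tool_pos: [0.5844, 0.0292, 0.1135]
orientation: [0.002, 0.922, 0.387, 0.003]
force: [-2.9, -1.3, 14.1]
gripper_width: -0.0001
t 12.2 tcp fix [35.9  1.2] 113.5 yaw -44.48 F [-2.9 -1.3 14.1] -0.1
```

```bash
python3 -m pendant '[[0,-0.008,0.015,0],[0,-0.016,0.03,0],[0,-0.024,0.045,0],[0,-0.03,0.06,0],[0,-0.035,0.075,0]]'; python3 fr.py
python3 -m pendant '[[0,-0.002,0.01,0],[0,-0.004,0.02,0],[0,-0.006,0.03,0],[0,-0.008,0.04,0],[0,-0.008,0.04,0]]'; python3 fr.py
```

```text
t: 12.62
tool_pos: [0.5773, 0.0351, 0.0937]
orientation: [-0.0, 0.922, 0.387, -0.0]
force: [-0.5, -0.1, -0.0]
gripper_width: -0.0001
t 12.6167 tcp fix [26.7  0.4] 93.7 yaw -44.49 F [-0.5 -0.1 -0. ] -0.1
t: 13.03
tool_pos: [0.5767, 0.0356, 0.0879]
orientation: [0.001, 0.922, 0.387, 0.0]
force: [-4.4, -0.5, 7.5]
gripper_width: -0.0003
t 13.0333 tcp fix [25.9  0.3] 87.9 yaw -44.48 F [-4.4 -0.5  7.5] -0.3
```

The force dropped to zero, so the clip snapped over, and the pad is now at 88 mm (closed). One slightly firmer push, then lift away and look.

```bash
python3 -m pendant '[[0,0,0.015,0],[0,0,0.03,0],[0,0,0.03,0]]'; python3 fr.py
python3 -m pendant '[[0,0,-0.1,0],[0,0,-0.25,0],[0,-0.1,-0.4,0],[0,-0.3,-0.5,0],[0,-0.45,-0.5,0]]'
python3 -m pendant '[[-0.1,-0.2,0,0],[-0.1,-0.2,0,0],[-0.1,-0.2,0,0],[-0.1,-0.2,0,0],[-0.1,-0.2,0,0]]'; python3 fr.py
python3 - <<'E'
from pr import *
s=env.read_state();pickle.dump(s,open('w9.pkl','wb'))
w=snap('wrist','w9.png')
cv2.imwrite('pics/v9.png',cv2.resize(w[60:300,150:470],(800,600),interpolation=2)[:,:,::-1])
for nm,p in dict(foottip=(.06,.055,.008),foottip2=(.06,-.055,.008),topin=(.008,.055,.07),topin2=(.008,-.055,.07),topout=(0,.055,.07),topout2=(0,-.055,.07),incorn=(.008,.055,.008)).items():
    e=P(s,*p); print(nm,'crop',((e-[150,60])*2.5).round(0))
E
```

```text
t: 13.28
tool_pos: [0.5769, 0.0355, 0.0875]
orientation: [0.002, 0.922, 0.387, 0.001]
force: [-20.5, 2.3, 34.1]
gripper_width: 0.0001
t 13.2833 tcp fix [26.1  0.4] 87.5 yaw -44.41 F [-20.5   2.3  34.1] 0.1
t: 13.7
tool_pos: [0.5132, 0.0996, 0.1849]
orientation: [0.0, 0.923, 0.386, 0.003]
force: [-0.2, 1.4, 1.0]
gripper_width: 0.0003
t: 14.12
tool_pos: [0.4702, 0.1126, 0.18]
orientation: [0.0, 0.922, 0.386, -0.0]
force: [-0.6, -0.2, 0.4]
gripper_width: -0.0002
t 14.1167 tcp fix [-104.   -19.4] 180.0 yaw -44.53 F [-0.6 -0.2  0.4] -0.2
foottip crop [560. 124.]
foottip2 crop [527. 415.]
topin crop [355. 122.]
topin2 crop [343. 445.]
topout crop [331. 122.]
topout2 crop [322. 440.]
incorn crop [416. 126.]
```

View pics/v9.png

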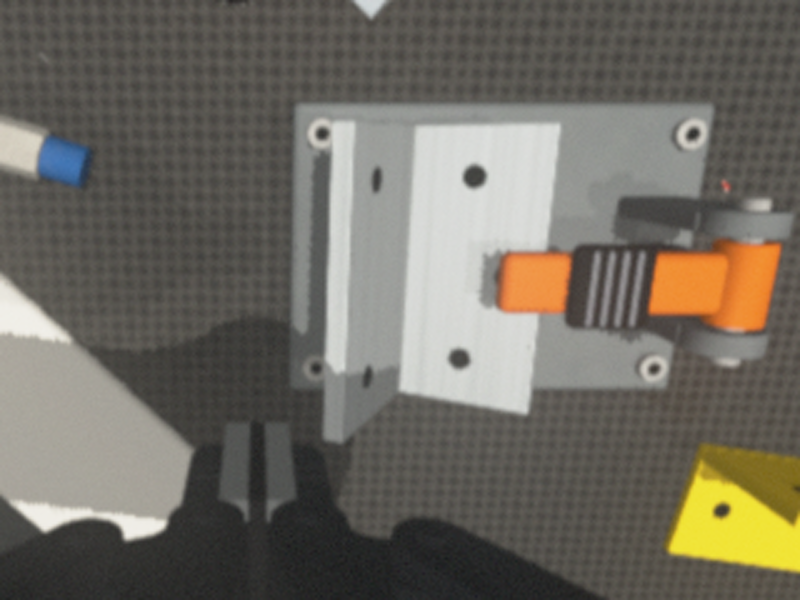

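The clip lies level over the foot leg, with its tip at crop (500,283). The bracket corners are at (561,123), (529,413), (356,121) and (343,443), each within about 2 crop px (under 1 mm) of the home prediction. The gripper is clear, so I'm handing in.

```bash
python3 -c "
from workcell import env; print(env.hand_in())"
```

```text
the job is handed in; nothing more can be done
None
```

The aluminium bracket is in the tilted blue seat and the orange clip is snapped shut over it. I handed the job in at about 14 s with the gripper clear of everything.

**How:** I gripped the bracket across its upright leg and lowered it level until its foot touched the seat floor. I then opened the fingers so it leaned over into the corner. With the gripper shut, I pressed the clip pad down along its arc; the push peaked at about 14 N in the readings, then fell to zero as it snapped.

**Last checks:**
- **Bracket:** in the last wrist picture its visible edges lie within about 1 mm of the predicted home position, both across the seat and at the ends. My measurement of the seat's own position had residuals of 1–2 mm, so flushness is known only to about that.
- **Clip:** it lies level with its pad at about 88 mm, the stated closed height.
- **Bystanders:** I moved and touched none of them; I did not re-measure their positions at the end.

**Unplanned contacts:**
- **Clip tip:** opening the gripper fully after release pushed a finger against the open clip's tip at about 16 N. I backed off, and the clip stayed open until I pressed it.
- **Firm push:** the last push on the closed clip reached about 40 N at the fingertips (34 N of it downward), more than I meant. I don't know whether it crossed the 40 N limit, which is stated for the arm and gripper body.

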